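# Find the stacker slot that drags right with a feeler blade

### The job

Take the feeler blade from its stand and try it in the four guide slots of the stacker's docking block: one slot will not let it in, two are slack, and one takes it with a clear, steady drag. Find that one by feel, never forcing the blade, and leave the blade in it fully home, upright and let go. Leave the bottles and the microplate alone.

Things in the scene. Friction and masses are not known exactly. Their poses are not given: they have to be found in the camera images.
- dock: Docking block, fixed, white and bare aluminium: 68 (x) x 196 (y) x 70 mm high, on a grey base plate 110 x 250 x 6 mm. Four upright slots, alike from outside, lie in a row in its top, 45 mm apart along its y. Origin: centre of the underside; z up. Place and yaw vary. Pressing the blade on it with more than 40 N is forcing it. Which slot is stuck, slack or right changes every time.
- slot1 (a point): Middle of the mouth of the slot at the row's +y end, level with the dock's top. Each mouth is 16 (x) x 29 mm (y), over 55 mm deep. On its -x side is a fixed flat wall: the top 12 mm slopes in by 4 mm; below, it stands upright 4 mm to the -x side of this point. A blade centred here is 1 mm clear of that wall and is shifted onto it by the spring when let go.
- slot2 (a point): Same point of the second slot from the +y end. In every slot a rounded steel shoe (radius 7 mm, axis along y) stands out from the +x side, its nose 20 mm below the dock's top. In two slots the shoe yields to almost nothing (drag under about 1 N).
- slot3 (a point): Same point of the third slot from the +y end. In one slot the shoe's spring presses the blade to the wall with about 6 N: felt as a drag that builds from about 20 mm tip depth and is steady, about 3 to 12 N, from 35 mm deep until home (50 mm), while the blade slides either way. Given positions may be a millimetre or so off, so a held blade can also rub on the fixed wall, with a push towards the dock's +x; ease it off to judge.
- slot4 (a point): Same point of the slot at the -y end. In one slot the shoe is stuck and leaves only a 3 mm gap: there the blade stops dead, its tip about 12 to 20 mm below the dock's top.
- blade_grip (a point): Feeler blade, about 90 g, loose, standing upright in its stand at the start. This point: centre of its black handle, 14 (x, the way to grip it) x 40 (y) x 50 mm (z, up). The handle's underside, 25 mm below this point, is the shoulder: fully home, it rests on the dock's top.
- blade_tip (a point): Lower tip of the blade, 75 mm below blade_grip, same axes. The steel blade hangs 50 mm below the handle: 24 mm wide (y), 6 mm thick (x), the last 14 mm tapering on both faces to 2.4 mm. It goes into a slot with its width along the dock's y, either way round.
- stand: The blade's stand, fixed: grey block 45 x 56 x 62 mm high on a 90 x 90 x 8 mm foot, with a slot 9 x 27 mm in its top in which the blade stands loosely, shoulder on the top, axes as the stand's. Origin: centre of the underside. Place and yaw vary.
- wash_bottle: A translucent white wash bottle with a bent spout, loose bystander, 74 mm across, 164 mm to the cap's top, 220 mm with the spout. Origin: centre of its underside.
- bottle: A translucent white bottle with a screw cap, loose bystander, 74 mm across, 164 mm high. Origin: centre of its underside.
- microplate: A clear microplate, loose bystander, 86 x 128 x 14 mm. Origin: centre of its underside.
There are look-alikes about, which are no part of the job. What is shaped like the part that bears blade_grip but pink is not meant.

How it is judged:
On the way:
1. the blade is lifted out of its stand (z of blade_grip in the frame of stand above 0.135 m), for 0.1 s.
At the end, for the whole second after the job is handed in: The blade is at rest, upright (within 0.1 rad) and fully home (its shoulder within 3 mm of the dock's top) in the slot whose shoe presses it to the wall (blade and dock press on each other with more than 3.5 N; in a slack slot it is under 2.5 N) (z of blade_grip in the frame of dock between 0.09 and 0.098 m and angle between blade_grip's own z axis and vertical below 0.1 rad and contact force between blade and dock above 3.5 N and linear speed of blade below 0.02 m/s); the robot touches nothing.
It fails at once if the blade is forced: it presses on the dock with more than 40 N (contact force between blade and dock above 40 N).
It fails at once if the wash bottle is moved more than 20 mm or tipped (distance of wash_bottle from where it was at the start of the episode above 0.02 m or angle between wash_bottle's own z axis and vertical above 0.3 rad).
It fails at once if the bottle is moved more than 20 mm or tipped (distance of bottle from where it was at the start of the episode above 0.02 m or angle between bottle's own z axis and vertical above 0.3 rad).
It fails at once if the microplate is moved more than 20 mm or tipped (distance of microplate from where it was at the start of the episode above 0.02 m or angle between microplate's own z axis and vertical above 0.3 rad).
It also fails if it takes over 67 s, if anything falls off the work surface, if the arm or the gripper's body presses on something with over 40 N, if the wrist force passes 120 N, or if a joint passes its speed limit or range.

### The arm

A 6-joint arm with a two-finger parallel gripper is mounted at the origin on the work surface. World frame = base frame: x ahead of the robot, y to its left, z up, the work surface at z = 0. Lengths are in m, angles in rad, forces in N, time in s.
With the tool pointing down it reaches from about 0.275 to 0.75 m from the base axis. Payload 10.2 kg.
Tool frame: the origin (TCP) lies midway between the tips of the shut fingers; the grasp point (between the pads) lies env.grip_point_offset behind it (env.grip_point_offset is the distance from the TCP to the grasp point, in m); z points along the fingers, x is the direction in which the jaws open and shut, and the axes are right-handed (so a half turn about z gives the same grasp; the last joint's range is limited). The gripper opens to 85 mm and grips with 20 to 120 N. Pads are 22 mm wide; open, the fingers measure 114 mm over their backs; the gripper's body (76 mm by 85 mm) begins 54 mm behind the grasp point. The pads swing forward as they close: fully open they stand 13 mm farther back than shut.
Start: joints at [0.993, 0.313, 1.498, -0, 1.331, -0.223], TCP at [0.182, 0.492, 0.194] pointing down, gripper open.
Joint ranges: [-2.94, 2.94], [-0.97, 2.17], [0.19, 2.56], [-1.23, 4.37], [0.02, 3.11], [-2.88, 2.88]. Speed limits (rad/s): [2.39, 2.39, 3.01, 3.14, 3.14, 3.14].

### API

Orientations are given as [roll, pitch, yaw] about the fixed x, y, z axes, in that order (R = Rz(yaw) Ry(pitch) Rx(roll)).
In Python, from rig import readout, vision, env, nets gives the robot as it stands. The module is installed in compiled form; this text tells all that it offers.
- The arm moves only by the tool move_arm, never from a script. Its argument "targets" is a list that holds one entry, the list of rows, each a list of 5 numbers: the shift along the tool's x, y, z in cm, then the turn about the tool's z in degrees, then the gripper command: -1 is shut, 1 is fully open, values between are in proportion. A call has 1 to 10 rows; each row shifts and turns the commanded pose from where the row before left it, along the tool's axes as they then stand; what a row does not reach is not made up. A row lasts 1/8 s, in which the tool goes at most 62.5 mm and 10.7 degrees, less where a joint would pass 70% of its speed; a pose out of reach is approached as far as the arm can. A call is refused whole if a number of a shift passes 6.25 or a number of a turn 10.7, either way. A call with a gripper value outside its range is refused whole. The fingers move at their own pace and stop on an object; "squeeze" is the grip in N (left out, the last holds). Time passes only in rows, so rows that do not move let the fingers close. It gives the time, the measured TCP pose, the force and the opening at its end, in the units of the state.
- readout.sense(): the state, without advancing time (a new reading comes with each control period).
- vision.capture(name): name is "side" or "top" or "wrist"; returns a dict with "color" (384x512x3 uint8, blue, green, red), "depth" (384x512 float32, m along the optical axis (not along the pixel's ray), 0 where there is no reading), "K" (3x3 intrinsics, pixels), "cam_to_world" (4x4, takes a point from camera to world coordinates); the wrist camera has in their place "tool_from_camera" (4x4, takes a point from camera to tool coordinates, whose origin is the TCP and whose axes are the tool frame's). Camera axes: x right, y down, z forward; pixel columns grow to the right and rows downward; lengths in m; the calibration is good to about 2 mm. A picture is of the moment at which its call begins: read the wrist's pose just before it.
- env.job_done(): hands the job in, once; it reports no verdict.
Trained networks look in a picture, given as the dict that the camera call returned (one of the last four; its "shot" number tells which), for a name from the list of things; names that differ only in an ending like _2 or _b are one class to them, and where a whole thing is asked for, a point or a joint stands for the part that bears it (a point fixed in the world has none). Each returns a list of dicts, best first, with "p" (0 to 1); they miss things now and then, are a little off and sometimes report something else, mostly with a low value. They report only what shows in the picture. A call takes as long as a camera call. They do not tell look-alikes from the thing itself.
- nets.spot_in(picture, name): "at" ([column, row] as shares, 0 to 1, of the picture: columns of its width, rows of its height, amid what is visible of it).
The state is a dict: "time_s": time; "q": joint angles; "qvel": joint speeds; "effort": joint torques, N m; "position": TCP position; "eef_rot": TCP orientation; "contact_force": force on the tool from outside, world axes, zero at the start; "moment": the same for the moment, N m; "grip_width": finger opening in m.
Only numpy, scipy, OpenCV 4.12 (cv2) and the standard library are available. Lean on these libraries where they do the work, as an engineer would, in place of code of your own. Each camera call takes 0.05 s, during which the arm holds its last target. There are 200 camera calls.

## Working session

There is one attempt and no reset: what is moved stays moved. The work goes in short steps, Python scripts to look and compute and a tool call to move; the robot and the scene stay as the last step left them, time stands still between calls to the robot, and variables do not carry over. Pictures are saved under pics/ and viewed, about 8 in all and at most 12, crops included, and the job is handed in when it is done.

Besides the shell and the picture viewer there is one more tool, called after "Call:" by a JSON object that holds its "api" and its "payload". move_arm: Moves the arm, as the interface text tells. Its arguments: {"type":"object","properties":{"targets":{"type":"array","items":{"type":"array","items":{"type":"array","items":{"type":"number"}}}},"squeeze":{"type":"number"}},"required":["targets"]}

```bash
mkdir -p pics
cat > h.py <<'E'
import numpy as np, cv2
from rig import readout, vision, env, nets
from scipy.spatial.transform import Rotation as R
def T_tool(s):
    T=np.eye(4); T[:3,:3]=R.from_euler('xyz',s['eef_rot']).as_matrix(); T[:3,3]=s['position']; return T
def cap(name):
    s=readout.sense(); d=vision.capture(name)
    d['T']=T_tool(s)@d['tool_from_camera'] if name=='wrist' else d['cam_to_world']
    return d
def cloud(d):
    z=d['depth']; h,w=z.shape; u,v=np.meshgrid(np.arange(w),np.arange(h)); K=d['K']
    P=np.stack([(u-K[0,2])*z/K[0,0],(v-K[1,2])*z/K[1,1],z],-1)
    return P@d['T'][:3,:3].T+d['T'][:3,3]
E
python3 - <<'E'
from h import *
s=readout.sense(); print(s, env.grip_point_offset)
for n in ['top','side']:
    d=cap(n); np.savez(f'pics/{n}.npz',**{k:d[k] for k in('color','depth','K','T')})
    P=cloud(d); cv2.imwrite(f'pics/{n}.png',d['color'])
    for o in ['dock','stand','blade_grip','slot1','wash_bottle','bottle','microplate']:
        for r in nets.spot_in(d,o)[:5]:
            u,v=int(r['at'][0]*511),int(r['at'][1]*383)
            print(n,o,round(r['p'],2),(u,v),P[v,u].round(3),d['color'][v,u])
a=cv2.imread('pics/top.png');
cv2.imwrite('pics/a1.png',a)
E
```

```text
{'time_s': 0.0, 'q': array([ 9.92632131e-01,  3.13422695e-01,  1.49848220e+00, -9.92754371e-06,
        1.33098584e+00, -2.23397542e-01]), 'qvel': array([-0.00100435,  0.00168275, -0.0014511 , -0.00137738, -0.00052008,
       -0.00011202]), 'effort': array([ 2.82311421e-04, -4.12270582e+01, -2.59739292e+01, -1.81362025e-04,
        4.15352115e-03, -2.74273138e-07]), 'position': array([0.18220441, 0.49202854, 0.19383209]), 'eef_rot': array([-3.14131447e+00,  1.26795567e-03,  1.21603221e+00]), 'contact_force': array([ 0.07286877, -0.56733842,  0.33572953]), 'moment': array([-0.03254805,  0.01088213,  0.00517232]), 'grip_width': 0.08549217970470127} 0.0187
top dock 0.93 (310, 209) [ 0.602 -0.14   0.062] [81 85 85]
top stand 0.69 (171, 248) [0.5   0.205 0.061] [116 118 121]
top stand 0.69 (311, 211) [ 0.597 -0.141  0.07 ] [148 152 152]
top blade_grip 0.62 (312, 210) [ 0.6   -0.144  0.066] [124 129 129]
top blade_grip 0.6 (158, 204) [ 0.61   0.255 -0.004] [124 130 132]
top slot1 0.82 (311, 212) [ 0.595 -0.141  0.072] [162 166 166]
top bottle 0.8 (409, 200) [ 0.626 -0.363  0.125] [141 153 153]
top bottle 0.63 (113, 164) [0.697 0.33  0.133] [89 97 98]
top bottle 0.28 (157, 249) [0.498 0.236 0.073] [47 49 51]
top microplate 0.61 (284, 146) [ 0.768 -0.077  0.017] [126 128 129]
side dock 0.56 (279, 166) [ 0.589 -0.102  0.07 ] [189 197 206]
side stand 0.68 (266, 292) [0.476 0.255 0.061] [95 98 96]
side blade_grip 0.77 (220, 269) [0.587 0.256 0.084] [54 45 79]
side blade_grip 0.58 (266, 275) [0.483 0.24  0.104] [7 9 6]
side slot1 0.9 (279, 169) [ 0.587 -0.096  0.065] [120 125 130]
side wash_bottle 0.59 (148, 288) [0.686 0.377 0.128] [185 204 199]
side bottle 0.76 (300, 101) [ 0.623 -0.353  0.098] [110 123 120]
side microplate 0.67 (216, 169) [ 0.769 -0.071  0.013] [133 137 137]
```

View pics/top.png

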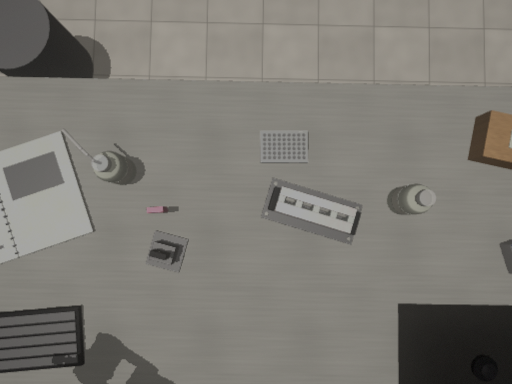

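View pics/side.png

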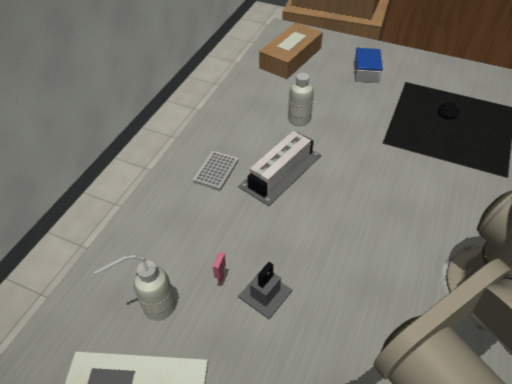

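The top view shows the stand with the black blade at about (167,251), the pink look-alike at (158,209) and the dock at (312,210). The bottles are at (110,165) and (417,200), and the plate at (284,146). The side view agrees with this. Next I'll fit the outlines.

Run:
```python
from h import *
d=dict(np.load('pics/top.npz')); P=cloud(d)
def fit(name,c,r,z0,z1):
    m=(np.hypot(P[...,0]-c[0],P[...,1]-c[1])<r)&(P[...,2]>z0)&(P[...,2]<z1)
    q=P[m]; (cx,cy),(w,h),a=cv2.minAreaRect((q[:,:2]*1000).astype(np.float32))
    print(name,m.sum(),'c',round(cx,1),round(cy,1),'wh',round(w,1),round(h,1),'ang',round(a,1),'zmed',np.median(q[:,2]).round(4))
fit('dockplate',(.6,-.14),.16,.003,.02)
fit('dockplate all',(.6,-.14),.16,.003,.09)
fit('docktop',(.6,-.14),.16,.055,.085)
fit('standfoot',(.49,.23),.075,.004,.015)
fit('stand all',(.49,.23),.075,.004,.2)
fit('standtop',(.49,.23),.07,.05,.07)
fit('handle',(.49,.23),.07,.09,.13)
print(np.median(P[300:320,200:280,2]))
```

```text
dockplate 1773 c 606.4 -137.3 wh 305.7 297.4 ang 14.7 zmed 0.0056
dockplate all 4071 c 606.4 -137.3 wh 305.7 297.4 ang 14.7 zmed 0.0544
docktop 1988 c 602.3 -152.6 wh 226.7 64.0 ang 74.0 zmed 0.0685
standfoot 611 c 492.2 221.0 wh 99.6 100.7 ang 77.2 zmed 0.0065
stand all 1124 c 492.2 221.0 wh 99.6 100.7 ang 77.2 zmed 0.0094
standtop 288 c 488.2 226.3 wh 56.1 45.3 ang 75.5 zmed 0.0606
handle 127 c 488.4 226.5 wh 39.8 14.3 ang 75.4 zmed 0.1095
-0.001315347182761939
```

Call:
{"api": "move_arm", "payload": {"targets": [[[-1.8, 4.75, 0, 0, 1], [-1.8, 4.75, 0, 0, 1], [-1.8, 4.75, 0, 0, 1], [-1.8, 4.75, 0, 0, 1], [-1.8, 4.75, 0, 0, 1], [-1.8, 4.75, 0, 0, 1], [-1.8, 4.75, 0, 0, 1], [-1.7, 4.65, 0, 0, 1], [0, 0, 0, 10.5, 1], [0, 0, 0, 10.5, 1]]]}}

```text
time_s: 2.05
position: [0.4885, 0.226, 0.1942]
eef_rot: [-3.141, 0.0, 0.842]
contact_force: [-0.0, 0.0, 0.6]
grip_width: 0.0855
```

Call:
{"api": "move_arm", "payload": {"targets": [[[0, 0, 0, 10.5, 1], [0, 0, 0, 10.5, 1], [0, 0, 0, 10.5, 1], [0, 0, 0, 10.5, 1], [0, 0, 0, 10.5, 1], [0, 0, 0, 10.7, 1], [0, 0, 0, 0, 1], [0, 0, 0, 0, 1]]]}}

```text
time_s: 3.05
position: [0.4881, 0.2265, 0.1944]
eef_rot: [-3.142, 0.0, -0.25]
contact_force: [-0.6, 0.1, 0.1]
grip_width: 0.0854
```

```bash
cat >> h.py <<'E'
def goal(xyz,yaw):
    s=readout.sense(); T=T_tool(s); dl=T[:3,:3].T@(np.array(xyz)-s['position'])
    dy=(yaw-s['eef_rot'][2]+np.pi/2)%np.pi-np.pi/2
    print('pos',s['position'].round(4),'rot',s['eef_rot'].round(3),'t',s['time_s'],'shift cm',(dl*100).round(2),'turn',round(-np.degrees(dy),1))
def fitrect(P,c,r,z0,z1,name=''):
    m=(np.hypot(P[...,0]-c[0],P[...,1]-c[1])<r)&(P[...,2]>z0)&(P[...,2]<z1)
    q=P[m]; (cx,cy),(w,h),a=cv2.minAreaRect((q[:,:2]*1000).astype(np.float32))
    print(name,m.sum(),'c',round(cx,1),round(cy,1),'wh',round(w,1),round(h,1),'ang',round(a,1),'zmed',np.median(q[:,2]).round(4))
E
python3 - <<'E'
from h import *
goal((.4884,.2265,.076),-0.255)
d=cap('wrist'); P=cloud(d); cv2.imwrite('pics/w1.png',d['color'])
fitrect(P,(.488,.2265),.06,.1,.125,'handle')
fitrect(P,(.488,.2265),.06,.052,.07,'standtop')
print(d['tool_from_camera'].round(3),d['K'])
E
```

```text
pos [0.4881 0.2265 0.1944] rot [-3.142  0.    -0.25 ] t 3.05 shift cm [ 0.03 -0.   11.84] turn 0.3
handle 860 c 487.8 230.5 wh 39.9 13.9 ang 75.7 zmed 0.1117
standtop 2013 c 488.1 230.6 wh 55.4 45.2 ang 75.9 zmed 0.0617
[[ 1.    -0.001 -0.001 -0.   ]
 [ 0.001  0.955  0.295 -0.075]
 [ 0.    -0.295  0.955 -0.179]
 [ 0.     0.     0.     1.   ]] [[339.00415104   0.         256.57460782]
 [  0.         339.00415104 190.87270063]
 [  0.           0.           1.        ]]
```

View pics/w1.png

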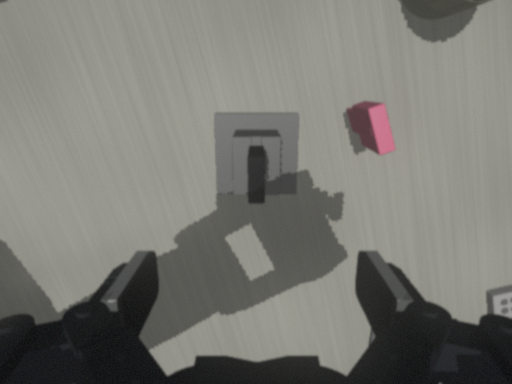

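The handle stands at (257,175), square to the jaws, with the pink look-alike well off to the right at (372,127). I'll descend and grip.

Call:
{"api": "move_arm", "payload": {"targets": [[[-0.13, -0.4, 3, 0, 1], [0, 0, 3, 0, 1], [0, 0, 3, 0, 1], [0, 0, 2.8, 0, 1], [0, 0, 0, 0, 1], [0, 0, 0, 0, -1], [0, 0, 0, 0, -1], [0, 0, 0, 0, -1], [0, 0, 0, 0, -1], [0, 0, 0, 0, -1]]], "squeeze": 40}}

```text
time_s: 4.35
position: [0.4879, 0.2308, 0.0765]
eef_rot: [-3.142, -0.0, -0.253]
contact_force: [0.2, -0.2, 0.8]
grip_width: 0.0003
```

Call:
{"api": "move_arm", "payload": {"targets": [[[0, 0, 0, 0, -1], [0, 0, 0, 0, -1], [0, 0, -1, 0, -1]]], "squeeze": 40}}

```text
time_s: 4.72
position: [0.4875, 0.2306, 0.0863]
eef_rot: [3.141, 0.001, -0.254]
contact_force: [-0.6, -0.4, -0.3]
grip_width: 0.0002
```

The fingers shut on nothing, so I'll look again.

Run:
```python
from h import *
d=cap('wrist'); e=cap('side'); t=cap('top')
P=cloud(t); fitrect(P,(.488,.2265),.06,.05,.07,'standtop')
cv2.imwrite('pics/w2.png',np.hstack([d['color'],cv2.resize(e['color'][180:372,128:384],(512,384))])[:, :])
cv2.imwrite('pics/w2.png',cv2.resize(cv2.imread('pics/w2.png'),(800,300)))
```

```text
standtop 192 c 486.3 218.4 wh 39.4 45.8 ang 76.0 zmed 0.0604
```

View pics/w2.png

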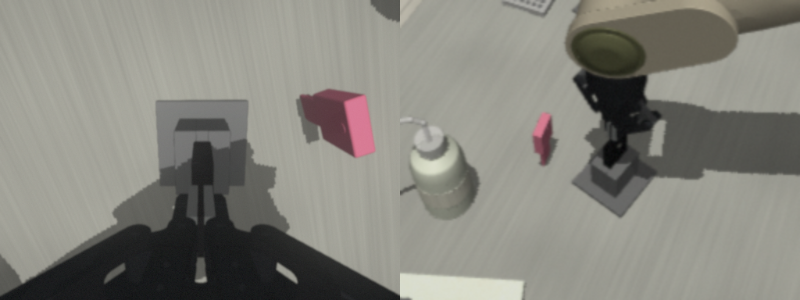

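Run:
```python
from h import *
s=readout.sense(); print(s['grip_width'],s['position'],s['contact_force'])
d=cap('wrist'); Tt=T_tool(s); P=cloud(d); Q=(P-Tt[:3,3])@Tt[:3,:3]
fitrect(P,(.488,.2305),.05,.1,.117,'h lo'); fitrect(P,(.488,.2305),.05,.117,.135,'h hi'); fitrect(P,(.488,.2305),.05,.05,.066,'stand')
cv2.imwrite('pics/w3.png',cv2.resize(np.clip(d['color'][130:384,150:370].astype(float)*2.2,0,255).astype(np.uint8),None,fx=2.4,fy=2.3,interpolation=cv2.INTER_CUBIC))
for v in range(170,380,15): print(v,[tuple((Q[v,u]*1000).astype(int)) for u in (230,240,250,257,265,275)])
```

```text
4.336269778028853e-05 [0.48829554 0.23085817 0.08719827] [-0.27924749  0.35343323  0.62899617]
h lo 1043 c 491.1 241.9 wh 16.7 14.1 ang 75.9 zmed 0.1115
h hi 313 c 489.7 239.7 wh 5.4 26.4 ang 76.4 zmed 0.1322
stand 4111 c 488.1 230.3 wh 56.5 45.4 ang 75.8 zmed 0.0617
170 [(np.int64(-16), np.int64(-25), np.int64(25)), (np.int64(0), np.int64(-75), np.int64(-179)), (np.int64(-4), np.int64(-25), np.int64(25)), (np.int64(0), np.int64(-25), np.int64(25)), (np.int64(4), np.int64(-25), np.int64(26)), (np.int64(11), np.int64(-25), np.int64(26))]
185 [(np.int64(-17), np.int64(-15), np.int64(25)), (np.int64(-10), np.int64(-15), np.int64(25)), (np.int64(-4), np.int64(-19), np.int64(12)), (np.int64(0), np.int64(-19), np.int64(13)), (np.int64(4), np.int64(-19), np.int64(13)), (np.int64(11), np.int64(-15), np.int64(25))]
200 [(np.int64(-17), np.int64(-5), np.int64(25)), (np.int64(-10), np.int64(-5), np.int64(24)), (np.int64(-3), np.int64(-18), np.int64(-13)), (np.int64(0), np.int64(-19), np.int64(-14)), (np.int64(3), np.int64(-18), np.int64(-13)), (np.int64(11), np.int64(-5), np.int64(26))]
215 [(n
[... 2326 characters left out ...]
64(-84)), (np.int64(0), np.int64(151), np.int64(88)), (np.int64(2), np.int64(4), np.int64(-85)), (np.int64(4), np.int64(-15), np.int64(-109))]
350 [(np.int64(-6), np.int64(-17), np.int64(-115)), (np.int64(-4), np.int64(-8), np.int64(-106)), (np.int64(-2), np.int64(11), np.int64(-84)), (np.int64(0), np.int64(167), np.int64(86)), (np.int64(2), np.int64(7), np.int64(-88)), (np.int64(4), np.int64(-12), np.int64(-110))]
365 [(np.int64(-6), np.int64(-17), np.int64(-120)), (np.int64(-4), np.int64(-10), np.int64(-113)), (np.int64(-1), np.int64(-10), np.int64(-112)), (np.int64(0), np.int64(-9), np.int64(-112)), (np.int64(1), np.int64(-10), np.int64(-113)), (np.int64(4), np.int64(-9), np.int64(-112))]
```

View pics/w3.png

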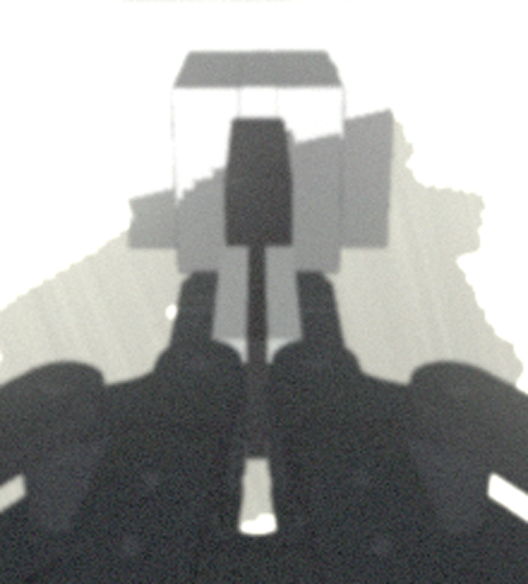

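Run:
```python
from h import *
s=readout.sense(); d=cap('wrist'); Tt=T_tool(s); P=cloud(d); Q=(P-Tt[:3,3])@Tt[:3,:3]*1000
for v in range(204,300,5): print(v,' '.join('%d,%d,%d'%tuple(Q[v,u]) if d['depth'][v,u]>0 else '-' for u in range(222,260,4)))
```

```text
204 -28,15,78 -19,-3,25 -17,-2,25 -14,-2,25 -12,-3,24 -9,-2,25 -5,-19,-21 -3,-19,-20 -1,-19,-21 0,-19,-21
209 -28,20,79 -20,0,25 -17,0,25 -14,0,24 -12,0,25 -9,0,25 -5,-18,-25 -3,-18,-25 -1,-18,-25 0,-18,-25
214 -28,23,77 -19,3,23 -17,3,25 -14,3,24 -12,3,24 -9,3,25 -5,-15,-24 -3,-15,-24 -1,-15,-24 0,-15,-24
219 -28,28,78 -20,6,24 -17,6,23 -15,7,25 -12,7,25 -9,7,24 -5,-13,-25 -3,-13,-25 -1,-12,-25 0,-12,-24
224 -28,33,79 -20,10,24 -17,10,25 -15,11,26 -12,10,25 -9,10,24 -5,-10,-25 -3,-10,-26 -1,-10,-24 0,-10,-25
229 -29,37,79 -20,14,25 -17,14,25 -15,14,25 -12,14,24 -9,14,25 -5,-7,-23 -3,-7,-24 -1,-7,-25 0,-7,-25
234 -29,42,79 -20,17,24 -17,17,24 -15,17,24 -12,18,26 -9,17,23 -5,-4,-23 -3,-5,-25 -1,-5,-25 0,-5,-25
239 -30,50,86 -20,20,23 -17,21,24 -15,21,25 -12,21,25 -6,-10,-43 -4,-11,-43 -3,-10,-43 -1,-10,-42 0,-10,-43
244 -30,55,88 -20,25,25 -17,24,23 -15,25,25 -12,25,25 -6,-10,-47 -4,-10,-48 -3,-10,-48 -1,-10,-46 0,-11,-48
249 -30,60,86 -26,59,85 -12,-6,-44 -10,-6,-44 -8,-6,-44 -6,-11,-53 -4,-10,-52 -3,-10,-51 -1,-11,-53 0,-10,-52
254 -30,65,87 -13,-6,-49 -11,-6,-49 -9,-7,-50 -8,-6,-48
[... 358 characters left out ...]
10,-68 -1,-10,-68 0,-10,-68
274 -13,-7,-65 -12,-6,-64 -10,-6,-65 -8,-7,-66 -7,-7,-66 -5,-10,-71 -4,-10,-72 -2,-10,-72 -1,-11,-73 0,-11,-72
279 -12,-11,-76 -10,-11,-76 -9,-13,-79 -7,-13,-79 -6,-12,-77 -5,-11,-76 -4,-10,-75 -2,-9,-73 -1,-10,-74 0,-9,-73
284 -11,-11,-79 -10,-13,-83 -9,-13,-82 -7,-13,-82 -6,-13,-82 -5,-11,-80 -3,-11,-80 -2,-11,-80 -1,-7,-74 0,-7,-73
289 -11,-12,-83 -10,-12,-83 -8,-12,-83 -7,-12,-84 -6,-11,-83 -5,-11,-82 -3,-12,-83 -2,-11,-83 -1,-6,-75 0,-6,-74
294 -11,-12,-86 -10,-11,-85 -8,-11,-85 -7,-11,-86 -6,-12,-87 -4,-11,-85 -3,-12,-86 -2,-9,-82 -1,-3,-73 0,-4,-75
299 -11,-11,-87 -9,-11,-88 -8,-11,-88 -7,-11,-88 -6,-11,-88 -4,-12,-88 -3,-12,-88 -2,-7,-82 -1,-1,-74 0,-1,-74
```

The wrist depth explains the miss. The shut pads end about 41 mm behind the reported TCP (tip at tool z ≈ -41 mm), so they closed just above the handle. The blade is untouched and centred. I'll open and go 41 mm deeper, stopping partway to check the force.

Call:
{"api": "move_arm", "payload": {"targets": [[[0, 0, 0, 0, 1], [0, 0, 0, 0, 1], [0, 0, 0, 0, 1], [0, 0, 0, 0, 1], [0, 0, 0, 0, 1], [0, 0, 0.6, 0, 1], [0, 0, 1, 0, 1], [0, 0, 1, 0, 1], [0, 0, 1, 0, 1]]]}}

```text
time_s: 6.1
position: [0.4877, 0.2307, 0.0494]
eef_rot: [3.141, 0.001, -0.254]
contact_force: [0.0, -0.4, 1.2]
grip_width: 0.0851
```

Call:
{"api": "move_arm", "payload": {"targets": [[[0, 0, 0.8, 0, 1], [0, 0, 0.8, 0, 1], [0, 0, 0, 0, -1], [0, 0, 0, 0, -1], [0, 0, 0, 0, -1], [0, 0, 0, 0, -1], [0, 0, 0, 0, -1], [0, 0, 0, 0, -1]]], "squeeze": 40}}

```text
time_s: 7.1
position: [0.488, 0.2308, 0.0347]
eef_rot: [-3.141, -0.0, -0.254]
contact_force: [-0.4, -0.1, 3.6]
grip_width: 0.0137
```

Gripped at 13.7 mm. Now I'll lift the blade and carry it to the dock.

Call:
{"api": "move_arm", "payload": {"targets": [[[0, 0, -1, 0, -1], [0, 0, -3, 0, -1], [0, 0, -4, 0, -1], [0, 0, -4, 0, -1], [0, 0, -4, 0, -1], [0, 0, 0, 0, -1]]]}}

```text
time_s: 7.85
position: [0.489, 0.2311, 0.1976]
eef_rot: [-3.139, -0.005, -0.253]
contact_force: [1.3, 0.3, -2.1]
grip_width: 0.0134
```

Call:
{"api": "move_arm", "payload": {"targets": [[[2.3, 4.4, 0, 0, -1], [2.3, 4.4, 0, 0, -1], [2.3, 4.4, 0, 0, -1], [2.3, 4.4, 0, 0, -1], [2.3, 4.4, 0, 0, -1], [2.3, 4.4, 0, 0, -1], [2.3, 4.4, 0, 0, -1], [2.2, 4.4, 0, 0, -1], [2, 4.4, 0, 0, -1], [0, 0, 0, 0, -1]]]}}

```text
time_s: 9.1
position: [0.5844, -0.2063, 0.1925]
eef_rot: [-3.141, 0.003, -0.257]
contact_force: [-0.3, 1.4, -1.0]
grip_width: 0.0129
```

Run:
```python
from h import *
goal((.602,-.1526,.2),-.28)
s=readout.sense(); print(s['contact_force'],s['grip_width'])
d=cap('wrist'); P=cloud(d); np.savez('pics/wd.npz',**{k:d[k] for k in('color','depth','K','T')}); cv2.imwrite('pics/w4.png',d['color'])
fitrect(P,(.602,-.1526),.15,.060,.08,'docktop')
```

```text
pos [ 0.5844 -0.2063  0.1925] rot [-3.141e+00  3.000e-03 -2.570e-01] t 9.1 shift cm [ 0.33 -5.64 -0.75] turn 1.3
[-0.27336407  1.39024525 -1.00303179] 0.012944112399678666
docktop 13467 c 599.8 -157.0 wh 179.8 64.2 ang 73.9 zmed 0.0697
```

View pics/w4.png

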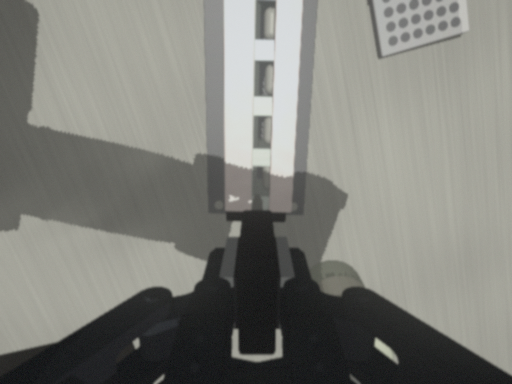

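The view shows all four slots at rows 20, 76, 130 and 183, near column 265, and the blade held straight below them. Next I'll measure the slot mouths and see which side the shoes are on.

Run:
```python
from h import *
d=dict(np.load('pics/wd.npz')); P=cloud(d)
yaw=np.radians(73.9-90); c,s=np.cos(yaw),np.sin(yaw)
C=np.array([.5998,-.157]); Q=P[...,:2]-C; lx=(Q[...,0]*c+Q[...,1]*s)*1000; ly=(-Q[...,0]*s+Q[...,1]*c)*1000; z=P[...,2]*1000
top=(z>66)&(z<73)&(abs(lx)<45)&(abs(ly)<120)
print('top lx',np.percentile(lx[top],[.5,99.5]),'ly',np.percentile(ly[top],[.2,99.8]))
# rectified heightmap by color, 0.5mm/px at plane z=70
Kc,T=d['K'],d['T']; Ti=np.linalg.inv(T)
gx,gy=np.meshgrid(np.arange(-40,40,.25),np.arange(110,-110,-.25))
W=np.stack([C[0]+(gx*c-gy*s)/1000,C[1]+(gx*s+gy*c)/1000,np.full_like(gx,.070)],-1)
X=W@Ti[:3,:3].T+Ti[:3,3]; u=(X[...,0]/X[...,2]*Kc[0,0]+Kc[0,2]).astype(np.float32); v=(X[...,1]/X[...,2]*Kc[1,1]+Kc[1,2]).astype(np.float32)
r=cv2.remap(d['color'],u,v,cv2.INTER_LINEAR); zr=cv2.remap(z.astype(np.float32),u,v,cv2.INTER_NEAREST)
cv2.imwrite('pics/rect.png',cv2.rotate(r,cv2.ROTATE_90_CLOCKWISE)[:, :800])
for k in range(4):
    pass
for y in range(80,-90,-4):
    row=np.argmin(abs(gy[:,0]-y)); print(y,' '.join('%3d'%zr[row,np.argmin(abs(gx[0]-x))] for x in range(-24,24,2)))
```

```text
top lx [-31.67245571  31.62222044] ly [-89.32200088  89.3190035 ]
80  68  70  69  70  70  68  68  68  70  69  64  58  21  52  55  57  56  68  69  70  70  70  70  70
76  68  69  70  70  70  68  69  68  68  69  62   6   4  53  55  57  56  68  70  68  70  69  70  69
72  69  69  71  70  69  70  69  70  69  71  65   5   4  52  55  55  56  67  69  69  68  69  68  69
68  69  69  69  69  69  67  68  68  69  70  63   5   6  54  54  54  55  69  69  69  71  70  69  70
64  69  68  70  67  70  70  69  69  69  69  63   5   6  54  56  57  56  63  70  69  69  69  69  70
60  69  69  70  69  69  69  69  70  70  69  68  68   5  69  70  70  69  70  68  70  70  69  71  68
56  68  68  70  70  69  70  69  68  69  69  69  71  69  71  70  70  70  69  69  69  68  68  71  70
52  70  69  70  69  69  70  71  71  70  68  69  70  69  70  69  71  69  69  70  70  69  69  70  69
48  68  70  70  69  69  70  68 371  71  69  69  70  70  70  70  70  70  69  69  69  69  70  69  70
44  70  69  69  69  68  69  69  69  69  69  68  67  69  68  71  58  60  61  68  70  69  70  70  69
40  70  70  70  68  70  68  68  68  69  69  
[... 2539 characters left out ...]

-64  69  70  68  69  70  70  70  69  70  69  64  59  34  34  54  55  56  67  70  69  68  69  69  69
-68  70  69  69  71  70  69  70  69  68  69  64  59  47  47  47  47  52  69  70  70  69  69  70  68
-72  70  70  70  70  69  68  69  69  69  69  63  62  60  62  60  60  61  69  69  69  70  70  69  69
-76  69  69  69  70  71  68  69  69  69  69 177 178 178 178  70  70  69  70  69  69  69  69  70  68
-80  69  70  68  70  69  69  70  69  69 184 185 185 185 185  70  69  69  70  70  69  71  68  69  69
-84  69  69  69  69  69  69  69  69  69  69 192 192 193 192 192  70  69  69  69  68  69  69  70  69
-88  70  69  68  70  70  70  69  68  69 371 198 197 198 198 199  71  70  69 221  69  71  69  69  68
```

View pics/rect.png

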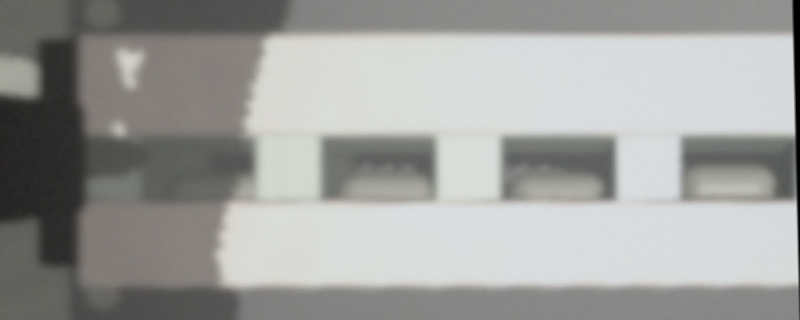

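The sloped wall is on the local -x side and the shoes on +x, so dock yaw is -16.1°. Before trying a slot, I'll check how the blade sits in the hand.

```bash
cat >> h.py <<'E'
SL={1:(.6225,-.0857),2:(.6100,-.1291),3:(.5976,-.1722),4:(.5851,-.2154)}
E
python3 - <<'E'
from h import *
s=readout.sense(); d=cap('wrist'); Tt=T_tool(s); Q=(cloud(d)-Tt[:3,3])@Tt[:3,:3]*1000; ok=d['depth']>0
for z in range(-80,30,6):
    m=ok&(abs(Q[...,2]-z)<3)&(abs(Q[...,0])<16)&(abs(Q[...,1])<30)
    if m.sum()>5: q=Q[m]; f=q[q[:,1]<q[:,1].min()+6]; print(z,m.sum(),'x',f[:,0].min().round(1),f[:,0].max().round(1),'ymed front',np.percentile(q[:,1],10).round(1))
for k in SL: goal((*SL[k],.12),-.281)
E
```

```text
-80 2574 x -15.9 15.1 ymed front -14.9
-74 2755 x -7.3 6.5 ymed front -19.0
-68 579 x -7.2 6.6 ymed front -19.6
-62 541 x -7.3 6.7 ymed front -19.6
-56 471 x -7.4 6.6 ymed front -19.5
-50 410 x -7.3 6.6 ymed front -19.5
-44 356 x -7.2 6.6 ymed front -19.5
-38 165 x -7.3 6.7 ymed front -19.6
-32 122 x -7.2 6.4 ymed front -19.7
-26 9 x -7.3 6.0 ymed front -19.1
-8 16 x -2.9 2.6 ymed front -11.6
-2 41 x -3.0 2.6 ymed front -11.6
4 34 x -3.0 2.7 ymed front -11.6
10 27 x -3.1 2.2 ymed front -11.6
16 25 x -2.0 1.7 ymed front -11.4
pos [ 0.5846 -0.2033  0.1933] rot [-3.141e+00  2.000e-03 -2.540e-01] t 9.2 shift cm [  0.73 -12.33   7.34] turn 1.5
pos [ 0.5846 -0.2033  0.1933] rot [-3.141e+00  2.000e-03 -2.540e-01] t 9.2 shift cm [ 0.61 -7.81  7.34] turn 1.5
pos [ 0.5846 -0.2033  0.1933] rot [-3.141e+00  2.000e-03 -2.540e-01] t 9.2 shift cm [ 0.49 -3.33  7.33] turn 1.5
pos [ 0.5846 -0.2033  0.1933] rot [-3.141e+00  2.000e-03 -2.540e-01] t 9.2 shift cm [0.37 1.16 7.33] turn 1.5
```

The blade is held vertical and centred within 0.4 mm, with its tip at tool z of about +23 mm. I'll start with slot 4, hovering just above it first.

Call:
{"api": "move_arm", "payload": {"targets": [[[0.4, 1.1, 0, 1.5, -1], [0, 0, 3, 0, -1], [0, 0, 3, 0, -1], [0, 0, 2.8, 0, -1], [0, 0, 0, 0, -1], [0, 0, 0, 0, -1]]], "squeeze": 60}}

```text
time_s: 9.95
position: [0.5868, -0.2153, 0.1079]
eef_rot: [3.141, -0.002, -0.28]
contact_force: [0.3, -0.0, -1.7]
grip_width: 0.0134
```

Run:
```python
from h import *
goal((*SL[4],.093),-.281); print(readout.sense()['contact_force'])
```

```text
pos [ 0.5868 -0.2153  0.1079] rot [ 3.141e+00 -2.000e-03 -2.800e-01] t 9.95 shift cm [-0.16  0.05  1.49] turn 0.1
[ 0.302936   -0.04562797 -1.70589449]
```

Call:
{"api": "move_arm", "payload": {"targets": [[[-0.13, 0, 0, 0, -1], [0, 0, 1, 0, -1], [0, 0, 1, 0, -1], [0, 0, 0.4, 0, -1], [0, 0, 0, 0, -1]]], "squeeze": 20}}

```text
time_s: 10.58
position: [0.5847, -0.2147, 0.0819]
eef_rot: [-3.141, 0.001, -0.28]
contact_force: [0.4, 0.0, -1.3]
grip_width: 0.0129
```

Call:
{"api": "move_arm", "payload": {"targets": [[[0, 0, 0.2, 0, -1], [0, 0, 0.2, 0, -1]]]}}

```text
time_s: 10.82
position: [0.585, -0.2149, 0.0785]
eef_rot: [3.141, -0.0, -0.28]
contact_force: [-0.4, 0.6, 0.4]
grip_width: 0.0132
```

Call:
{"api": "move_arm", "payload": {"targets": [[[0, 0, 0.2, 0, -1], [0, 0, 0.1, 0, -1]]]}}

```text
time_s: 11.08
position: [0.5849, -0.2148, 0.0753]
eef_rot: [3.142, 0.0, -0.28]
contact_force: [0.7, -0.8, -1.4]
grip_width: 0.0133
```

Call:
{"api": "move_arm", "payload": {"targets": [[[0, 0, 0.2, 0, -1], [0, 0, 0.1, 0, -1]]]}}

```text
time_s: 11.32
position: [0.5848, -0.2148, 0.0722]
eef_rot: [-3.142, 0.0, -0.28]
contact_force: [0.1, -0.5, -1.5]
grip_width: 0.0132
```

Call:
{"api": "move_arm", "payload": {"targets": [[[0, 0, 0.2, 0, -1], [0, 0, 0.1, 0, -1]]]}}

```text
time_s: 11.58
position: [0.5849, -0.2148, 0.0692]
eef_rot: [-3.142, 0.0, -0.28]
contact_force: [-0.1, -0.5, -1.2]
grip_width: 0.0136
```

Call:
{"api": "move_arm", "payload": {"targets": [[[0, 0, 0.4, 0, -1], [0, 0, 0.4, 0, -1]]]}}

```text
time_s: 11.82
position: [0.5848, -0.2148, 0.0615]
eef_rot: [3.141, 0.0, -0.28]
contact_force: [-4.0, 1.0, 5.4]
grip_width: 0.0132
```

Call:
{"api": "move_arm", "payload": {"targets": [[[0, 0, 0.4, 0, -1], [0, 0, 0.4, 0, -1]]]}}

```text
time_s: 12.08
position: [0.5847, -0.2148, 0.0536]
eef_rot: [3.141, 0.0, -0.28]
contact_force: [-3.0, 0.2, 4.7]
grip_width: 0.013
```

Call:
{"api": "move_arm", "payload": {"targets": [[[0, 0, 0.3, 0, -1], [0, 0, 0.2, 0, -1]]]}}

```text
time_s: 12.32
position: [0.5848, -0.2148, 0.0483]
eef_rot: [-3.142, 0.0, -0.28]
contact_force: [-3.2, 0.6, 4.7]
grip_width: 0.0131
```

Slot 4 shows a steady drag of about 6 N, with a push towards -x. That comes from the shoe, since the wall would push towards +x. To confirm, I'll slide back up and ease the blade 1 mm off the wall.

Call:
{"api": "move_arm", "payload": {"targets": [[[0, 0, -0.3, 0, -1], [0, 0, -0.3, 0, -1]]]}}

```text
time_s: 12.58
position: [0.5846, -0.2145, 0.0532]
eef_rot: [-3.141, 0.001, -0.28]
contact_force: [1.3, -0.4, -9.4]
grip_width: 0.0132
```

Call:
{"api": "move_arm", "payload": {"targets": [[[0.1, 0, 0, 0, -1], [0, 0, 0.3, 0, -1], [0, 0, 0.3, 0, -1]]]}}

```text
time_s: 12.95
position: [0.5857, -0.2151, 0.0494]
eef_rot: [3.141, 0.0, -0.279]
contact_force: [-6.5, 1.4, 3.6]
grip_width: 0.0133
```

Off the wall, the full spring force of about 6.6 N towards -x shows, and the drag appears in both directions. This is the right slot, so I'll seat the blade.

Call:
{"api": "move_arm", "payload": {"targets": [[[-0.1, 0, 0.3, 0, -1], [0, 0, 0.2, 0, -1], [0, 0, 0.1, 0, -1]]]}}

```text
time_s: 13.32
position: [0.5848, -0.2149, 0.0434]
eef_rot: [3.141, 0.0, -0.28]
contact_force: [-5.8, 0.8, 4.0]
grip_width: 0.0131
```

Call:
{"api": "move_arm", "payload": {"targets": [[[0, 0, 0.1, 0, -1], [0, 0, 0, 0, -1]]]}}

```text
time_s: 13.58
position: [0.5848, -0.2149, 0.0427]
eef_rot: [3.141, -0.0, -0.28]
contact_force: [-6.2, 1.7, 4.0]
grip_width: 0.0136
```

Call:
{"api": "move_arm", "payload": {"targets": [[[0, 0, 0.1, 0, -1], [0, 0, 0, 0, -1]]]}}

```text
time_s: 13.82
position: [0.5849, -0.215, 0.0427]
eef_rot: [3.141, -0.0, -0.28]
contact_force: [-9.1, 4.0, 12.4]
grip_width: 0.0134
```

Run:
```python
from h import *
s=readout.sense(); d=cap('wrist'); P=cloud(d); Tt=T_tool(s); Q=(P-Tt[:3,3])@Tt[:3,:3]*1000
m=(abs(Q[...,0])<6)&(Q[...,1]<-5)&(Q[...,1]>-20.5)
q=P[m]; f=Q[m]; print(s['contact_force'],'handle top z',np.median(q[f[:,1]>-17][:,2][q[f[:,1]>-17][:,2]>.1]).round(4))
fr=(abs(Q[...,0])<6)&(abs(Q[...,1]+19.5)<1); print('front z range',np.percentile(P[fr][:,2],[1,99]).round(4))
```

```text
[-9.10959302  4.03380575 12.36536109] handle top z 0.154
front z range [0.0695 0.1198]
```

The blade is home: the shoulder touches (force rose to 12 N) and the handle spans z 0.0695 to 0.120. I'll release it and back off.

Call:
{"api": "move_arm", "payload": {"targets": [[[0, 0, 0, 0, 0.2], [0, 0, 0, 0, 0.2], [0, 0, 0, 0, 0.2], [0, 0, 0, 0, 0.2], [0, 0, -1, 0, 0.2], [0, 0, -3, 0, 0.2], [0, 0, -4, 0, 0.2], [0, 0, -4, 0, 0.2], [0, 3, -2, 0, 0.2], [0, 0, 0, 0, 0.2]]]}}

```text
time_s: 15.12
position: [0.5768, -0.2454, 0.1826]
eef_rot: [3.14, -0.004, -0.282]
contact_force: [0.7, -0.7, 0.4]
grip_width: 0.0509
```

Run:
```python
from h import *
s=readout.sense(); print(s['contact_force'],s['grip_width'])
d=cap('wrist'); P=cloud(d); cv2.imwrite('pics/w6.png',d['color'])
fitrect(P,(.585,-.215),.03,.11,.13,'handle top'); fitrect(P,(.585,-.215),.03,.08,.10,'handle front')
```

```text
[ 0.65191005 -0.6856037   0.44487419] 0.050923735427365016
handle top 1058 c 584.0 -215.1 wh 39.9 13.6 ang 74.1 zmed 0.1197
handle front 46 c 589.9 -196.4 wh 1.3 13.3 ang 69.1 zmed 0.0897
```

View pics/w6.png

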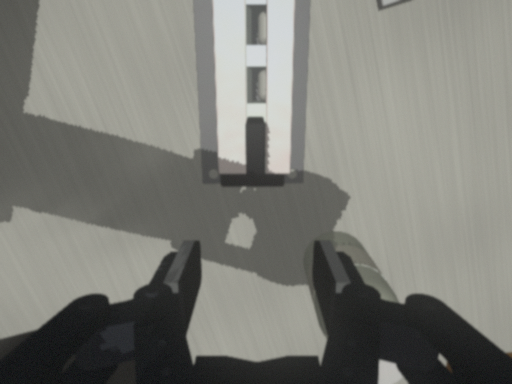

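The blade stands in slot 4 at (256,145), upright, with its top at 0.1197 m (home is 0.120). The gripper is clear, with no contact force. Handing in.

```bash
python3 -c "
from h import *
print(env.job_done())"
```

```text
the job is handed in; nothing more can be done
None
```

I left the blade fully home, upright and released in slot 4 (the -y end), and handed the job in at about 15 s.

- **Feel:** Slot 4 was clear to 24 mm tip depth. From about 30 mm to home the drag was a steady 5–6 N, and I felt it sliding up as well. Eased 1 mm off the wall, the blade was pushed towards dock -x with about 6.6 N, which is the shoe's spring and not wall rub.
- **Final checks:** After release the handle top was at 0.1197 m, which puts blade_grip at about 0.095 m (needed 0.090–0.098). The handle stood square to the slot, and the gripper was clear with no contact force. The highest force I read was about 16 N, at the seating touch.
- **Not done:** I didn't try slots 1–3, because slot 4 matched the described feel. I also couldn't measure the contact force after letting go; I inferred it from the probing.
- **Disagreement:** The first grasp closed on nothing just above the handle, without touching the blade. The wrist depth picture put the real fingertips about 41 mm behind the reported TCP, so I went that much deeper and the second grasp held.
- **Bystanders:** I kept the arm away from the bottles and the microplate, but took no final measurement of where they stand.

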